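# Shim the rocking drying stand

## Task

The small metal drying stand rocks because one of its legs is too short. Picking nothing up, push the wooden shim along the table, thin end first, under that short foot until the foot stands on the shim's flat part and the stand is level; then press down firmly with the fingertips on the stand's opposite corner to prove that it no longer rocks. Do not shove the stand away, keep the tile lying on it, and leave the jar and the charcoal alone.

Things in the scene. Friction and masses are not known exactly. Their poses are not given: they have to be found in the camera images.
- stand: Loose aluminium stand, 2 kg. Plate 180 (x) x 160 (y) x 8 mm, top 52 mm above the table when level, 14 mm block under it. Origin: on the table plane under the plate's centre; z up. Four black ball feet, radius 16 mm, at x +-75, y +-65 mm; the leg at (+75, -65) is 9 mm short, so the stand sags about 0.09 rad that way with the foot at (-75, +65) in the air.
- short_foot (a point): Lowest point of the ball foot (radius 16 mm) on the short leg, at (75, -65, 9) mm in the stand's frame. The shim must get under this foot.
- test_corner (a point): Point on top of the plate above the foot opposite the short one, at (-75, 65, 52) mm in the stand's frame, raised about 9 mm while the stand sags: the corner to press once the shim is in, within 35 mm of this point and with more than 5 N (3 N or so rock an unshimmed stand).
- shim: Loose wooden shim, 150 mm long, 0.12 kg, flat on the table, thin end along its +x. Origin: underside, at the middle of the flat. Along x: heel block -70 to -28 mm, 60 mm wide, 24 mm high; flat -28 to +20 mm, 8.6 mm thick, 56 mm wide; ramp from +20 down to 1.5 mm thick at +80 mm. The foot's lowest point must end within 18 mm of the origin along x and 20 mm along y.
- tile: Loose black lacquer sample tile 95 x 60 x 9 mm lying on the stand's plate, origin at the centre of its underside. It must stay there.
- jar: Loose screw jar with a pale lid, 42 mm across, 54 mm high, behind the work; origin at the centre of its underside. Not to be disturbed.
- charcoal: Loose stick of black charcoal 22 x 60 x 18 mm lying in front of the work; origin at the centre of its underside. Not to be disturbed.
- shim_rear (a point): Middle of the upright rear face of the shim's heel, at (-70, 0, 12) mm in the shim's frame: the place to push, along the shim's +x, with about 3 to 12 N (friction about 0.6). Pushed squarely by a wide or two-point contact the shim follows gentle curves. The ball foot meets the heel's front when it is 12 mm behind the shim's origin.
Not all that is in view belongs to the job. There is more than one size of the shim; the one meant has the size given above.

How it is judged:
By the outcome, as a careful person would: the job done as asked, in the order asked, and still so for the second after the job is handed in, with the robot touching nothing.
It also fails if it takes over 58 s, if anything falls off the work surface, if the arm or the gripper's body presses on something with over 40 N, if the wrist force passes 120 N, or if a joint passes its speed limit or range.

## Robot

A 6-joint arm with a two-finger parallel gripper is mounted at the origin on a cart in front of the work surface, level with it; the furniture and walls round the work are solid. World frame = base frame: x ahead of the robot, y to its left, z up, the work surface at z = 0. Lengths are in mm, angles in rad, forces in N, time in s.
With the tool pointing down it reaches from about 350 to 975 mm from the base axis. Payload 7.1 kg.
Tool frame: the origin (TCP) lies midway between the tips of the shut fingers; the grasp point (between the pads) lies ctrl.grip_point_offset behind it (ctrl.grip_point_offset is the distance from the TCP to the grasp point, in mm); z points along the fingers, y is the line along which they close (so a half turn about z gives the same grasp; the last joint's range is limited). The gripper opens to 88 mm and grips with 3 to 60 N. Pads are 20 mm wide; open, the fingers measure 115 mm over their backs; the gripper's body (75 mm by 178 mm) begins 61 mm behind the grasp point.
Start: joints at [-1.36, 0.423, 1.63, -0, 1.089, -0.019], TCP at [142.384, -608.549, 188.075] pointing down, gripper open.
Joint ranges: [-3, 3], [-0.9, 2.11], [0.09, 2.58], [-1.31, 4.45], [0.11, 2.69], [-2.54, 2.54]. Speed limits (rad/s): [2.39, 2.39, 3.01, 3.14, 3.14, 3.14].

## Interface

Orientations are given as a rotation vector (axis times angle).
In Python, from workcell import ctrl, get_image, close_job, finder gives the robot as it stands.
- The arm moves only by the tool servo_tool, never from a script. Its argument "deltas" is a list of rows, each a list of 2 entries, a list of its own where there are three numbers: the shift along the tool's x, y, z in mm, then the turn, a rotation vector about the tool's x, y, z in rad. A call has 1 to 5 rows; each row is the pose to reach, as a shift and turn from the pose commanded when the call began, along the tool's axes at that moment; what a row does not reach only later rows make up. A row lasts 1/12 s, in which the tool goes at most 41.7 mm and 7.16 degrees, less where a joint would pass 70% of its speed; a pose out of reach is approached as far as the arm can. A call with a gripper value outside its range is refused whole. "grip" is the closure, from -1 (fully open) to 1 (shut), so that 0 is half open, set as the call begins (left out, the last holds). The fingers move at their own pace and stop on an object; the grip force is fixed at half the most. Time passes only in rows, so rows that repeat a pose let the fingers close. It gives the time, the measured TCP pose, the force, the opening and the grip force at its end, in the units of the state.
- ctrl.get_obs(): the state, without advancing time (a new reading comes with each control period).
- get_image(name): name is "side" or "top" or "wrist"; returns a dict with "frame" (384x512x3 uint8, blue, green, red), "depth" (384x512 float32, mm along the optical axis (not along the pixel's ray), 0 where there is no reading), "K" (3x3 intrinsics, pixels), "dist" ([k1, k2, p1, p2, k3] as OpenCV has them; the pictures are not rectified), "pose" (4x4, takes a point from camera to world coordinates). Camera axes: x right, y down, z forward; pixel columns grow to the right and rows downward; lengths in mm; the calibration is good to about 2 mm. A picture is of the moment at which its call begins.
- close_job(): hands the job in; it is judged then, once.
Trained networks look in a picture, given as the dict that the camera call returned (one of the last four; its "shot" number tells which), for a name from the list of things; names that differ only in an ending like _2 or _b are one class to them, and where a whole thing is asked for, a point or a joint stands for the part that bears it (a point fixed in the world has none). Each returns a list of dicts, best first, with "score" (0 to 1); they miss things now and then, are a little off and sometimes report something else, mostly with a low value. They report only what shows in the picture. A call takes as long as a camera call. They do not tell look-alikes from the thing itself.
- finder.search_frame(query, picture): "rect" ([centre column, centre row, width, height] as shares, 0 to 1, of the picture: columns of its width, rows of its height, round what is visible of it).
- finder.silhouettes(query, picture): "mask" (384x512 bool, what is visible of it) and "rect" ([centre column, centre row, width, height] as shares, 0 to 1, of the picture: columns of its width, rows of its height, round what is visible of it).
The state is a dict: "t": time; "qpos": joint angles; "qvel": joint speeds; "joint_torque": joint torques, N m; "ee_pos": TCP position; "orientation": TCP orientation; "ft_force": force on the tool from outside, world axes, zero at the start; "moment": the same for the moment, N m; "width": finger opening in mm; "grasp_force": force on a finger pad.
Only numpy, scipy, OpenCV 4.12 (cv2) and the standard library are available. Lean on these libraries where they do the work, as an engineer would, in place of code of your own. Each camera call takes 0.05 s, during which the arm holds its last target. There are 200 camera calls.

## Working session

There is one attempt and no reset: what is moved stays moved. The work goes in short steps, Python scripts to look and compute and a tool call to move; the robot and the scene stay as the last step left them, time stands still between calls to the robot, and variables do not carry over. Pictures are saved under pics/ and viewed, at most 10 in all, crops included, and the job is handed in when it is done.

Besides the shell and the picture viewer there is one more tool, called by a JSON object that holds its "fn" and its "kwargs", one argument or row to a line. servo_tool: Moves the arm, as the interface text tells. Its arguments: {"type":"object","properties":{"deltas":{"type":"array","items":{"type":"array"}},"grip":{"type":"number"}},"required":["deltas"]}

```bash
mkdir -p pics; ls; cat > h.py <<'E'
import numpy as np,cv2
from workcell import ctrl,get_image,close_job,finder
def cloud(p):
    d=p["depth"];h,w=d.shape
    u,v=np.meshgrid(np.arange(w),np.arange(h))
    n=cv2.undistortPoints(np.stack([u,v],-1).reshape(-1,1,2).astype(np.float64),p["K"],np.array(p["dist"])).reshape(h,w,2)
    P=np.dstack([n[...,0]*d,n[...,1]*d,d])@p["pose"][:3,:3].T+p["pose"][:3,3]
    P[d<=0]=np.nan
    return P
E
python3 - <<'E'
from h import *
import pickle
for n in("top","side"):
    p=get_image(n);cv2.imwrite(f"pics/{n}0.png",p["frame"]);P=cloud(p)
    pickle.dump((p,P),open(f"{n}.pkl","wb"))
    print(n,p["pose"].round(2).tolist())
    for q in("stand","shim","tile","jar","charcoal"):
        for r in finder.silhouettes(q,p)[:4]:
            m=r["mask"]; X=P[m]; X=X[~np.isnan(X[:,0])]
            print(q,round(r["score"],2),np.round(np.array(r["rect"])*[512,384,512,384]),m.sum(),np.nanmedian(X,0).round() if len(X) else None,np.percentile(X,2,0).round(),np.percentile(X,98,0).round())
o=ctrl.get_obs();print(o,ctrl.grip_point_offset)
E
```

```text
pics
top [[0.0, -0.99, 0.15, 425.1], [-1.0, -0.0, -0.01, 27.08], [0.01, -0.15, -0.99, 1026.74], [0.0, 0.0, 0.0, 1.0]]
stand 0.71 [207. 216.  89.  97.] 5427 [513. 115.  52.] [444.  32.  41.] [620. 192.  61.]
shim 0.65 [345. 231.  52.  21.] 935 [ 507. -186.    6.] [ 486. -239.   -1.] [ 528. -136.   20.]
shim 0.58 [298. 172.  79.  35.] 1885 [636. -93.   8.] [ 604. -162.   -1.] [668. -19.  26.]
tile 0.79 [206. 211.  45.  33.] 1355 [543. 108.  59.] [514.  62.  53.] [572. 152.  65.]
jar 0.96 [203. 122.  19.  26.] 356 [735. 117.  53.] [722. 100.  16.] [758. 135.  57.]
charcoal 0.8 [284. 285.  22.  24.] 292 [395. -60.  17.] [377. -85.   1.] [412. -34.  21.]
side [[-0.98, -0.14, 0.16, 412.32], [-0.22, 0.64, -0.74, 743.23], [-0.0, -0.76, -0.65, 703.8], [0.0, 0.0, 0.0, 1.0]]
stand 0.78 [257. 233.  80.  52.] 3283 [514. 145.  53.] [443.  35.  22.] [621. 201.  61.]
shim 0.71 [287. 165.  19.  23.] 309 [ 509. -163.    8.] [ 487. -238.    1.] [ 528. -134.   19.]
shim 0.69 [239. 177.  22.  43.] 876 [637. -93.   9.] [ 606. -162.    1.] [673. -18.  27.]
tile 0.35 [173. 217.  20.  26.] 421 [739. 131.  43
[... 206 characters left out ...]
.  20.]
{'t': 0.6, 'qpos': array([-1.35998166e+00,  4.23057722e-01,  1.62991360e+00, -1.07292733e-05,
        1.08860949e+00, -1.90002065e-02]), 'qvel': array([ 0.00256751,  0.00071885,  0.00109355, -0.00068836,  0.0004484 ,
        0.00202764]), 'joint_torque': array([-3.51514700e-05, -5.44297457e+01, -2.73932147e+01,  6.43196027e-02,
        1.69963326e-02, -8.98782361e-06]), 'ee_pos': array([ 142.39016694, -608.54009213,  188.0961267 ]), 'orientation': array([ 3.12086160e+00,  3.60204782e-01, -1.30813333e-05]), 'ft_force': array([-0.2083322 , -0.19844622,  0.1699572 ]), 'moment': array([0.06801273, 0.0593349 , 0.02847627]), 'grasp_force': 0.0, 'width': 87.8550752291218} 18.700000000000003
```

View pics/top0.png

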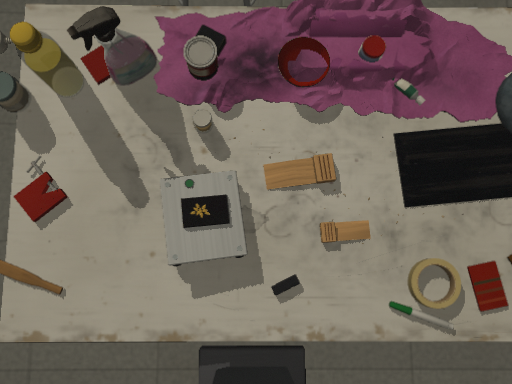

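View pics/side0.png

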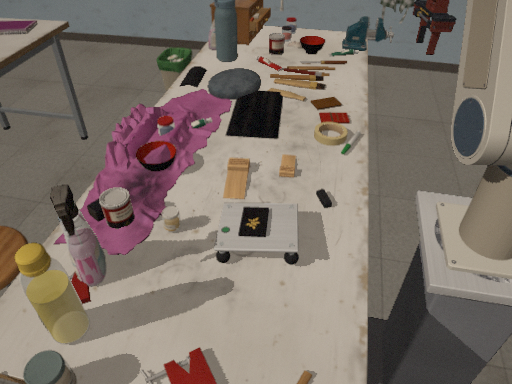

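The top view shows the large shim at about (298,172) px with its heel on the right, and a smaller look-alike at (345,231). The stand is at (205,217) with the tile on it. Next I'll fit the exact poses.

```bash
python3 - <<'E'
from h import *
import pickle
for n in("top","side"):
    p,P=pickle.load(open(n+".pkl","rb"))
    # plate plane
    r=finder.silhouettes("stand",p) 
    S=r[0]["mask"].copy()
    X=P[S];X=X[~np.isnan(X[:,0])]
    X=X[(X[:,2]>35)]
    # RANSAC plane
    rng=np.random.default_rng(0);best=None
    for i in range(400):
        a=X[rng.choice(len(X),3,False)];A=np.c_[a[:,:2],np.ones(3)]
        try:c=np.linalg.solve(A,a[:,2])
        except Exception:continue
        e=abs(X[:,:2]@c[:2]+c[2]-X[:,2])<1.2
        if best is None or e.sum()>best.sum():best=e
    Y=X[best];c=np.linalg.lstsq(np.c_[Y[:,:2],np.ones(len(Y))],Y[:,2],rcond=None)[0]
    print(n,"plane",c,best.sum(),len(X))
    d=abs(P[...,:2]@c[:2]+c[2]-P[...,2])<9
    X=X[X[:,2]-(X[:,:2]@c[:2]+c[2])>-4]
    rect=cv2.minAreaRect(X[:,:2].astype(np.float32));print("rect",rect);B=cv2.boxPoints(rect)
    for b in B: print(b.round(1),"z",round(float(b@c[:2]+c[2]),1))
    # shim
    for q in finder.silhouettes("shim",p):
        Z=P[q["mask"]];Z=Z[~np.isnan(Z[:,0])]
        hh=Z[(Z[:,2]>15)&(Z[:,2]<32)];al=Z[Z[:,2]>2.5]
        for nm,W in(("heel",hh),("all",al)):
            if len(W)>20: print(nm,len(W),cv2.minAreaRect(W[:,:2].astype(np.float32)),W[:,2].max().round(1), np.median(W[:,2]).round(1))
    tb=P[(abs(P[...,0]-560)<150)&(abs(P[...,1]+60)<60)];print("table z",np.nanmedian(tb[:,2]))
E
```

```text
top plane [-6.85983613e-02  6.24862899e-02  8.08219842e+01] 2686 5372
rect ((533.043701171875, 112.10480499267578), (179.75030517578125, 159.42880249023438), 8.000486373901367)
[432.9 178.5] z 62.3
[455.1  20.7] z 50.9
[633.1  45.7] z 40.2
[610.9 203.6] z 51.6
heel 229 ((504.8227844238281, -150.27235412597656), (40.52419662475586, 30.085493087768555), 0.023254327476024628) 23.2 17.3
all 803 ((507.8088073730469, -187.76123046875), (42.54576110839844, 105.23054504394531), 4.354869365692139) 23.2 7.2
heel 537 ((642.6483764648438, -144.35475158691406), (60.34098815917969, 42.076690673828125), 6.940636157989502) 28.0 23.6
all 1670 ((637.042236328125, -90.98762512207031), (61.86052703857422, 149.31463623046875), 6.756597995758057) 28.0 8.9
table z 0.4017315342407528
side plane [-6.82774056e-02  5.75938899e-02  8.24852783e+01] 2055 3041
rect ((535.531005859375, 115.22544860839844), (179.70037841796875, 162.56423950195312), 8.13729476928711)
[435.1 183. ] z 63.3
[458.1  22. ] z 52.5
[636.   47.5] z 41.8
[613.  208.4] z 52.6
heel 106 ((506.3033142089844, -148.7807159423828), (41.22834777832031, 32.24715805053711), 0.2254416048526764) 20.8 17.8
all 289 ((507.9590759277344, -185.29685974121094), (41.387203216552734, 108.01152038574219), 2.185344934463501) 20.8 8.4
heel 236 ((645.06591796875, -142.91107177734375), (60.39093017578125, 45.52548599243164), 8.147488594055176) 28.9 24.4
all 812 ((641.9544677734375, -103.76376342773438), (64.21527862548828, 182.7133331298828), 7.537211894989014) 28.9 9.6
table z 1.3738078318929752
```

{"fn": "servo_tool", "kwargs": {
  "deltas": [
    [[29,-14,0],[0,0,0]],
    [[59,-28,0],[0,0,0]],
    [[88,-42,0],[0,0,0]],
    [[118,-56,0],[0,0,0]],
    [[147,-70,0],[0,0,0]]
  ],
  "grip": 0.32
}}

```text
t: 1.22
ee_pos: [270.6, -505.9, 188.2]
orientation: [3.121, 0.359, 0.0]
ft_force: [0.1, -0.2, 0.4]
width: 57.9
grasp_force: 0.0
```

{"fn": "servo_tool", "kwargs": {
  "deltas": [
    [[29,-14,0],[0,0,0]],
    [[59,-28,0],[0,0,0]],
    [[88,-42,0],[0,0,0]],
    [[118,-56,0],[0,0,0]],
    [[147,-70,0],[0,0,0]]
  ]
}}

```text
t: 1.63
ee_pos: [398.0, -404.2, 188.3]
orientation: [3.121, 0.36, 0.0]
ft_force: [0.7, -0.6, 1.0]
width: 30.2
grasp_force: 0.0
```

{"fn": "servo_tool", "kwargs": {
  "deltas": [
    [[29,-14,0],[0,0,0]],
    [[59,-28,0],[0,0,0]],
    [[88,-42,0],[0,0,0]],
    [[118,-56,0],[0,0,0]],
    [[147,-70,0],[0,0,0]]
  ]
}}

```text
t: 2.05
ee_pos: [525.2, -302.4, 188.2]
orientation: [3.121, 0.36, 0.0]
ft_force: [-0.0, 0.1, 0.5]
width: 29.5
grasp_force: 0.0
```

{"fn": "servo_tool", "kwargs": {
  "deltas": [
    [[29,-14,0],[0,0,0]],
    [[59,-28,0],[0,0,0]],
    [[88,-42,0],[0,0,0]],
    [[118,-56,0],[0,0,0]],
    [[147,-70,0],[0,0,0]]
  ]
}}

```text
t: 2.47
ee_pos: [652.4, -200.7, 188.1]
orientation: [3.121, 0.361, 0.0]
ft_force: [0.5, -0.9, 0.4]
width: 29.7
grasp_force: 0.0
```

{"fn": "servo_tool", "kwargs": {
  "deltas": [
    [[0,0,0],[0,0,-0.12]],
    [[0,0,0],[0,0,-0.24]],
    [[0,0,0],[0,0,-0.36]],
    [[0,0,0],[0,0,-0.48]],
    [[0,0,0],[0,0,-0.6]]
  ]
}}

```text
t: 2.88
ee_pos: [651.2, -201.8, 187.9]
orientation: [-2.871, -1.275, 0.0]
ft_force: [-0.4, -0.6, -0.0]
width: 29.9
grasp_force: 0.0
```

{"fn": "servo_tool", "kwargs": {
  "deltas": [
    [[0,0,0],[0,0,-0.12]],
    [[0,0,0],[0,0,-0.24]],
    [[0,0,0],[0,0,-0.36]],
    [[0,0,0],[0,0,-0.48]],
    [[0,0,0],[0,0,-0.6]]
  ]
}}

```text
t: 3.3
ee_pos: [651.1, -202.0, 188.0]
orientation: [-2.366, -2.066, 0.0]
ft_force: [-0.5, 0.2, -0.4]
width: 29.5
grasp_force: 0.0
```

{"fn": "servo_tool", "kwargs": {
  "deltas": [
    [[0,0,0],[0,0,-0.1]],
    [[0,0,0],[0,0,-0.2]],
    [[0,0,0],[0,0,-0.266]],
    [[0,0,0],[0,0,-0.266]]
  ]
}}

```text
t: 3.63
ee_pos: [651.1, -202.0, 188.0]
orientation: [-2.076, -2.358, 0.0]
ft_force: [0.4, -0.3, -0.2]
width: 29.7
grasp_force: 0.0
```

```bash
cat > shim.py <<'E'
from h import *
def shim(name="wrist",near=None):
    p=get_image(name);P=cloud(p);out=[]
    for q in finder.silhouettes("shim",p):
        Z=P[q["mask"]];Z=Z[~np.isnan(Z[:,0])];hh=Z[(Z[:,2]>19)&(Z[:,2]<30)]
        if len(hh)>50: out.append((round(q["score"],2),len(hh),cv2.minAreaRect(hh[:,:2].astype(np.float32)),np.median(hh[:,2])))
    return p,P,out
E
python3 - <<'E'
from shim import *
p,P,o=shim();print(o);cv2.imwrite("pics/w1.png",p["frame"])
E
```

```text
[(0.83, 2364, ((644.433349609375, -144.70907592773438), (59.89680099487305, 41.16303253173828), 7.230292320251465), np.float64(23.18802333761795))]
```

View pics/w1.png

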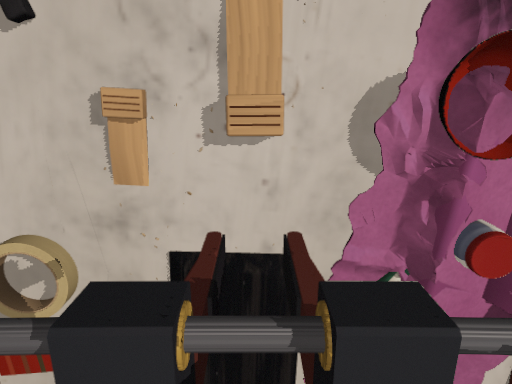

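```bash
python3 - <<'E'
import pickle,numpy as np
p,P=pickle.load(open("top.pkl","rb"))
for x0 in range(560,760,20):
    print(x0,[int(np.nanmax(P[...,2][(P[...,0]>=x0)&(P[...,0]<x0+20)&(P[...,1]>=y)&(P[...,1]<y+30)],initial=0)) for y in range(-290,30,30)])
E
```

```text
560 [6, 4, 4, 3, 3, 4, 4, 4, 3, 4, 47]
580 [4, 4, 4, 3, 3, 4, 4, 4, 6, 4, 39]
600 [4, 4, 3, 5, 26, 27, 11, 11, 7, 4, 4]
620 [4, 3, 4, 3, 28, 27, 14, 11, 9, 5, 3]
640 [4, 4, 5, 4, 27, 26, 12, 12, 9, 4, 3]
660 [4, 5, 4, 4, 27, 27, 11, 9, 5, 4, 3]
680 [3, 5, 4, 4, 4, 4, 4, 3, 4, 4, 3]
700 [6, 4, 5, 4, 4, 6, 4, 3, 3, 3, 4]
720 [5, 4, 4, 5, 3, 3, 3, 4, 4, 5, 4]
740 [5, 3, 4, 3, 4, 4, 6, 3, 4, 4, 4]
```

{"fn": "servo_tool", "kwargs": {
  "deltas": [
    [[0,0,30],[0,0,0]],
    [[0,0,60],[0,0,0]],
    [[0,0,90],[0,0,0]],
    [[0,0,90],[0,0,0]]
  ]
}}

```text
t: 4.07
ee_pos: [647.0, -200.6, 92.1]
orientation: [-2.075, -2.347, 0.006]
ft_force: [-1.3, 0.0, -1.0]
width: 29.7
grasp_force: 0.0
```

{"fn": "servo_tool", "kwargs": {
  "deltas": [
    [[0,0,25],[0,0,0]],
    [[0,0,50],[0,0,0]],
    [[0,0,75],[0,0,0]],
    [[0,0,87],[0,0,0]],
    [[0,0,87],[0,0,0]]
  ]
}}

```text
t: 4.48
ee_pos: [649.6, -201.5, 9.2]
orientation: [-2.077, -2.352, 0.002]
ft_force: [0.2, -0.8, -0.1]
width: 29.6
grasp_force: 0.0
```

{"fn": "servo_tool", "kwargs": {
  "deltas": [
    [[0,0,0],[0,0,0]],
    [[0,0,0],[0,0,0]],
    [[0,0,0],[0,0,0]]
  ]
}}

```text
t: 4.73
ee_pos: [652.6, -202.5, 13.2]
orientation: [2.077, 2.353, 0.002]
ft_force: [0.1, -0.5, 0.1]
width: 29.9
grasp_force: 0.0
```

{"fn": "servo_tool", "kwargs": {
  "deltas": [
    [[8,0,0],[0,0,0]],
    [[16,0,0],[0,0,0]],
    [[22,0,0],[0,0,0]],
    [[26,0,0],[0,0,0]],
    [[30,0,0],[0,0,0]]
  ]
}}

```text
t: 5.15
ee_pos: [647.4, -171.3, 11.3]
orientation: [2.078, 2.357, 0.0]
ft_force: [0.2, -0.1, -0.5]
width: 30.2
grasp_force: 0.0
```

{"fn": "servo_tool", "kwargs": {
  "deltas": [
    [[6,0,0],[0,0,0]],
    [[12,0,0],[0,0,0]],
    [[18,0,0],[0,0,0]],
    [[24,0,0],[0,0,0]],
    [[30,0,0],[0,0,0]]
  ]
}}

```text
t: 5.57
ee_pos: [643.6, -141.8, 11.0]
orientation: [-2.078, -2.356, 0.0]
ft_force: [0.3, 0.0, -0.3]
width: 30.0
grasp_force: 0.0
```

{"fn": "servo_tool", "kwargs": {
  "deltas": [
    [[6,0,0],[0,0,0]],
    [[12,0,0],[0,0,0]],
    [[18,0,0],[0,0,0]],
    [[24,0,0],[0,0,0]],
    [[30,0,0],[0,0,0]]
  ]
}}

```text
t: 5.98
ee_pos: [639.9, -112.0, 11.1]
orientation: [2.078, 2.356, 0.0]
ft_force: [0.3, -0.5, -0.7]
width: 30.0
grasp_force: 0.0
```

```bash
python3 - <<'E'
from shim import *
p,P,o=shim();print(o);cv2.imwrite("pics/w2.png",p["frame"]);print(ctrl.get_obs()["ee_pos"])
p,P,o=shim("top");print(o)
p,P,o=shim("side");print(o);cv2.imwrite("pics/s2.png",cv2.resize(p["frame"][110:290,170:370],(800,720))[:600])
E
```

```text
[(0.84, 3821, ((643.5480346679688, -144.462890625), (42.218990325927734, 42.37107849121094), 7.793534278869629), np.float64(23.26338347697461))]
[ 639.73047235 -111.682548     11.0587057 ]
[]
[(0.9, 148, ((644.5565795898438, -140.74867248535156), (58.997032165527344, 38.20591735839844), 7.3405046463012695), np.float64(24.524392220999175))]
```

View pics/w2.png

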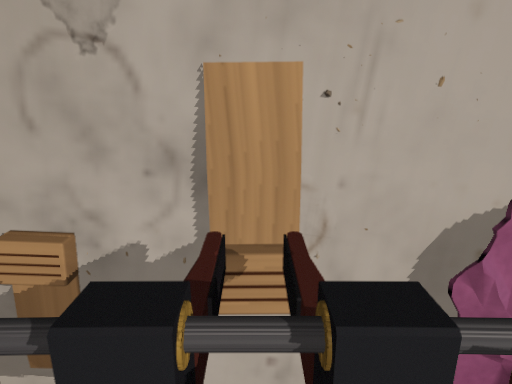

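```bash
python3 - <<'E'
from shim import *
p=get_image("wrist");P=cloud(p);print(p["K"][0,0],p["pose"].round(2).tolist())
for v in (232,238,245,260,280):
  for u in (205,213,218,250,290,297,305): print(v,u,P[v,u].round(0),p["depth"][v,u].round(0))
E
```

```text
342.29721063211525 [[0.99, 0.12, 0.04, 630.56], [0.12, -0.95, -0.28, -34.6], [-0.0, 0.29, -0.96, 206.99], [0.0, 0.0, 0.0, 1.0]]
232 205 [ 610. -124.    0.] 223.0
232 213 [ 618. -104.   46.] 173.0
232 218 [ 621. -103.   48.] 172.0
232 250 [ 639. -117.    8.] 215.0
232 290 [657. -99.  46.] 173.0
232 297 [660. -98.  47.] 172.0
232 305 [ 674. -116.   -0.] 223.0
238 205 [ 615. -104.   54.] 166.0
238 213 [ 619. -104.   54.] 166.0
238 218 [ 622. -103.   54.] 166.0
238 250 [ 639. -121.    8.] 216.0
238 290 [656. -99.  54.] 166.0
238 297 [660. -99.  52.] 168.0
238 305 [ 675. -120.    0.] 224.0
245 205 [ 617. -104.   62.] 159.0
245 213 [ 620. -103.   62.] 158.0
245 218 [ 623. -103.   62.] 158.0
245 250 [ 639. -124.   12.] 212.0
245 290 [656. -99.  61.] 159.0
245 297 [659. -99.  61.] 159.0
245 305 [662. -98.  62.] 158.0
260 205 [ 619. -103.   77.] 143.0
260 213 [ 622. -103.   78.] 143.0
260 218 [ 624. -105.   73.] 148.0
260 250 [ 640. -129.   23.] 204.0
260 290 [ 655. -101.   73.] 148.0
260 297 [657. -98.  78.] 142.0
260 305 [660. -98.  77.] 143.0
280 205 [ 621. -103.   93.] 128.0
280 213 [ 624. -105.   90.] 132.0
280 218 [ 625. -111.   79.] 144.0
280 250 [ 642. -142.   24.] 206.0
280 290 [ 654. -106.   82.] 141.0
280 297 [ 655. -100.   91.] 131.0
280 305 [658. -99.  93.] 129.0
```

View pics/s2.png

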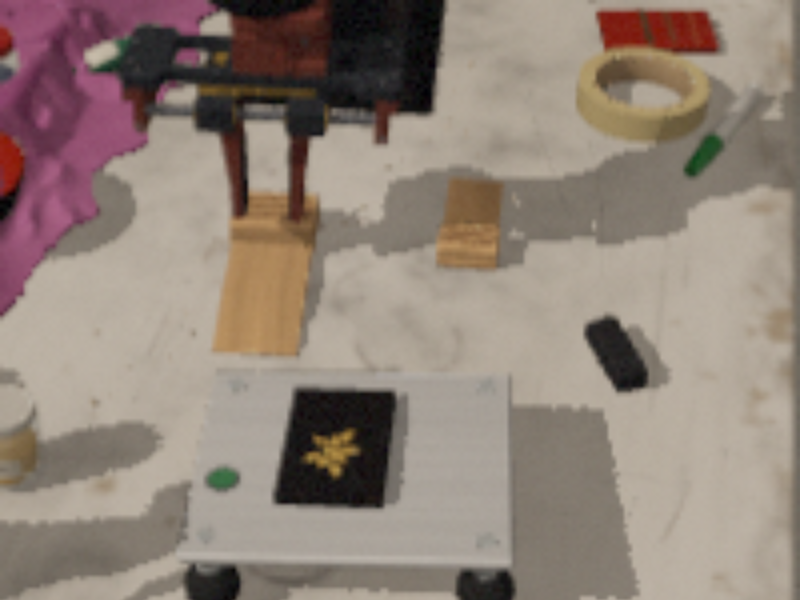

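{"fn": "servo_tool", "kwargs": {
  "deltas": [
    [[-20,0,0],[0,0,0]],
    [[-40,0,0],[0,0,0]],
    [[-60,0,0],[0,0,0]],
    [[-80,0,0],[0,0,0]],
    [[-92,0,0],[0,0,0]]
  ]
}}

```text
t: 6.75
ee_pos: [651.7, -206.2, 11.2]
orientation: [2.079, 2.354, 0.0]
ft_force: [-0.3, 0.5, 0.6]
width: 29.5
grasp_force: 0.0
```

{"fn": "servo_tool", "kwargs": {
  "deltas": [
    [[0,0,0],[0,0,0]],
    [[0,0,0],[0,0,0]]
  ]
}}

```text
t: 6.92
ee_pos: [651.1, -204.3, 10.9]
orientation: [-2.08, -2.354, -0.0]
ft_force: [-1.0, 0.7, 0.5]
width: 30.0
grasp_force: 0.0
```

```bash
python3 - <<'E'
from shim import *
p=get_image("side");P=cloud(p);o=ctrl.get_obs();print(o["ee_pos"],o["orientation"])
c=o["ee_pos"]
for s in(-1,1):
    m=(abs(P[...,1]-c[1])<25)&(abs(P[...,0]-c[0]-s*22)<14)&(P[...,2]>5)&(P[...,2]<110)
    X=P[m];print(s,len(X),X[np.argsort(X[:,2])[:8]].round(0).tolist(), X.mean(0).round())
E
```

```text
[ 650.99930005 -203.51817853   10.85993273] [-2.07850533e+00 -2.35471618e+00  5.68354267e-05]
-1 72 [[628.0, -198.0, 47.0], [634.0, -195.0, 48.0], [630.0, -194.0, 50.0], [630.0, -218.0, 51.0], [634.0, -196.0, 51.0], [631.0, -195.0, 52.0], [628.0, -194.0, 53.0], [630.0, -218.0, 54.0]] [ 630. -198.   79.]
1 89 [[666.0, -194.0, 47.0], [668.0, -191.0, 49.0], [671.0, -189.0, 50.0], [673.0, -188.0, 50.0], [666.0, -195.0, 50.0], [674.0, -190.0, 52.0], [668.0, -190.0, 53.0], [666.0, -195.0, 54.0]] [ 670. -193.   82.]
```

Both cameras show the real fingertips about 35 mm above the reported TCP, so the fingers passed over the heel without touching it. I'll go lower, watching the force.

{"fn": "servo_tool", "kwargs": {
  "deltas": [
    [[0,0,8],[0,0,0]],
    [[0,0,16],[0,0,0]],
    [[0,0,22],[0,0,0]],
    [[0,0,22],[0,0,0]]
  ]
}}

```text
t: 7.3
ee_pos: [650.0, -202.8, -13.1]
orientation: [-2.075, -2.354, 0.002]
ft_force: [0.7, -0.1, 0.4]
width: 29.8
grasp_force: 0.0
```

```bash
python3 - <<'E'
from shim import *
p=get_image("side");P=cloud(p);o=ctrl.get_obs();print(o["ee_pos"],o["ft_force"])
c=o["ee_pos"]
for s in(-1,1):
    m=(abs(P[...,1]-c[1])<25)&(abs(P[...,0]-c[0]-s*22)<14)&(P[...,2]>6)&(P[...,2]<110)
    X=P[m];print(s,len(X),X[np.argsort(X[:,2])[:6]].round(0).tolist())
m=(abs(P[...,1]-c[1])<45)&(abs(P[...,0]-c[0])>40)&(abs(P[...,0]-c[0])<95)&(P[...,2]>15)
X=P[m];print("body",len(X),X[np.argsort(X[:,2])[:12]].round(0).tolist())
E
```

```text
[ 650.41890971 -203.05429532  -12.35303779] [ 0.47615597 -0.72491747 -0.53649738]
-1 85 [[631.0, -196.0, 24.0], [633.0, -193.0, 25.0], [628.0, -209.0, 25.0], [627.0, -193.0, 26.0], [634.0, -196.0, 26.0], [628.0, -197.0, 27.0]]
1 102 [[672.0, -191.0, 20.0], [667.0, -209.0, 23.0], [668.0, -187.0, 24.0], [672.0, -191.0, 24.0], [666.0, -192.0, 24.0], [668.0, -188.0, 27.0]]
body 735 [[722.0, -162.0, 104.0], [720.0, -166.0, 105.0], [724.0, -198.0, 105.0], [725.0, -165.0, 105.0], [724.0, -159.0, 105.0], [574.0, -181.0, 105.0], [571.0, -208.0, 106.0], [571.0, -182.0, 106.0], [569.0, -182.0, 106.0], [722.0, -162.0, 107.0], [724.0, -199.0, 107.0], [727.0, -160.0, 108.0]]
```

{"fn": "servo_tool", "kwargs": {
  "deltas": [
    [[0,0,4],[0,0,0]],
    [[0,0,8],[0,0,0]],
    [[0,0,11],[0,0,0]],
    [[0,0,11],[0,0,0]],
    [[0,0,11],[0,0,0]]
  ]
}}

```text
t: 7.77
ee_pos: [651.3, -204.0, -22.1]
orientation: [-2.078, -2.356, 0.0]
ft_force: [0.1, -1.1, 0.2]
width: 30.1
grasp_force: 0.0
```

{"fn": "servo_tool", "kwargs": {
  "deltas": [
    [[6,0,0],[0,0,0]],
    [[12,0,0],[0,0,0]],
    [[18,0,0],[0,0,0]],
    [[24,0,0],[0,0,0]],
    [[30,0,0],[0,0,0]]
  ]
}}

```text
t: 8.18
ee_pos: [647.6, -173.4, -21.7]
orientation: [2.078, 2.356, 0.0]
ft_force: [-0.8, -0.0, -0.2]
width: 29.7
grasp_force: 0.4
```

{"fn": "servo_tool", "kwargs": {
  "deltas": [
    [[5,0,0],[0,0,0]],
    [[10,0,0],[0,0,0]],
    [[15,0,0],[0,0,0]],
    [[20,0,0],[0,0,0]],
    [[25,0,0],[0,0,0]]
  ]
}}

```text
t: 8.6
ee_pos: [644.7, -149.1, -21.8]
orientation: [2.078, 2.356, 0.0]
ft_force: [-0.2, -0.3, 0.6]
width: 29.8
grasp_force: 0.7
```

```bash
python3 - <<'E'
from shim import *
p,P,o=shim();print(o);print(ctrl.get_obs()["ee_pos"])
p,P,o=shim("side");print(o)
E
```

```text
[(0.94, 10943, ((641.37353515625, -115.97962188720703), (60.10188293457031, 41.71426773071289), 7.385319709777832), np.float64(23.189185567666385))]
[ 644.36259793 -148.48444137  -21.94535324]
[(0.75, 221, ((640.4191284179688, -112.52345275878906), (60.877017974853516, 43.353275299072266), 12.663908958435059), np.float64(24.604233696749247))]
```

{"fn": "servo_tool", "kwargs": {
  "deltas": [
    [[6,0,0],[0,0,-0.006]],
    [[12,0,0],[0,0,-0.013]],
    [[18,0,0],[0,0,-0.02]],
    [[24,0,0],[0,0,-0.02]],
    [[30,1,0],[0,0,-0.02]]
  ]
}}

```text
t: 9.22
ee_pos: [641.5, -118.8, -22.0]
orientation: [-2.054, -2.376, 0.0]
ft_force: [0.6, -0.6, -0.2]
width: 29.6
grasp_force: 0.3
```

{"fn": "servo_tool", "kwargs": {
  "deltas": [
    [[4,0,0],[0,0,0]],
    [[8,0,0],[0,0,0]],
    [[12,0,0],[0,0,0]],
    [[15,0,0],[0,0,0]]
  ]
}}

```text
t: 9.55
ee_pos: [639.8, -104.7, -21.9]
orientation: [2.053, 2.376, -0.0]
ft_force: [0.3, -5.1, -0.3]
width: 29.9
grasp_force: 2.5
```

```bash
python3 - <<'E'
from shim import *
p,P,o=shim();print(o);print(ctrl.get_obs()["ee_pos"]);cv2.imwrite("pics/w3.png",p["frame"])
p=get_image("side");P=cloud(p)
for r in finder.silhouettes("short_foot",p)[:3]: 
    X=P[r["mask"]];print(r["score"],np.nanmean(X,0))
E
```

```text
[(0.97, 10914, ((636.0586547851562, -71.86006164550781), (60.098209381103516, 41.988162994384766), 8.031269073486328), np.float64(23.26542682517757))]
[ 639.61925336 -104.27814057  -21.88138736]
0.67 [529.88757348 132.09272342  49.97959815]
```

View pics/w3.png

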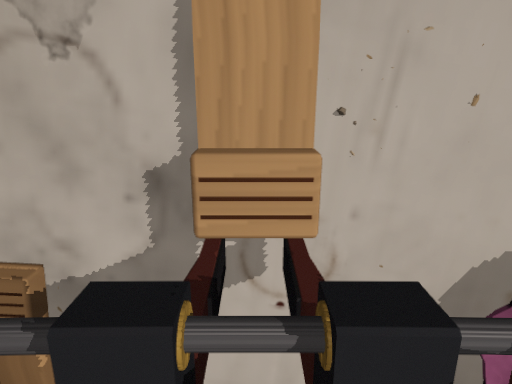

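{"fn": "servo_tool", "kwargs": {
  "deltas": [
    [[4,0,0],[0,0,0]],
    [[8,0,0],[0,0,0]],
    [[12,0,0],[0,0,0]],
    [[16,0,0],[0,0,0]],
    [[20,0,0],[0,0,0]]
  ]
}}

```text
t: 10.17
ee_pos: [636.7, -84.6, -21.9]
orientation: [2.055, 2.376, -0.0]
ft_force: [-0.1, -4.1, -0.0]
width: 29.9
grasp_force: 1.9
```

{"fn": "servo_tool", "kwargs": {
  "deltas": [
    [[4,0,0],[0,0,0]],
    [[8,0,0],[0,0,0]],
    [[12,0,0],[0,0,0]],
    [[16,0,0],[0,0,0]],
    [[20,0,0],[0,0,0]]
  ]
}}

```text
t: 10.58
ee_pos: [633.7, -64.6, -21.9]
orientation: [-2.055, -2.377, 0.0]
ft_force: [1.4, -3.4, -1.1]
width: 29.8
grasp_force: 1.8
```

```bash
cat > stand.py <<'E'
from shim import *
def stand(name="side"):
    p=get_image(name);P=cloud(p)
    X=P[finder.silhouettes("stand",p)[0]["mask"]];X=X[~np.isnan(X[:,0])];X=X[X[:,2]>35]
    rng=np.random.default_rng(0);best=None
    for i in range(400):
        a=X[rng.choice(len(X),3,False)];A=np.c_[a[:,:2],np.ones(3)]
        try:c=np.linalg.solve(A,a[:,2])
        except Exception:continue
        e=abs(X[:,:2]@c[:2]+c[2]-X[:,2])<1.2
        if best is None or e.sum()>best.sum():best=e
    Y=X[best];c=np.linalg.lstsq(np.c_[Y[:,:2],np.ones(len(Y))],Y[:,2],rcond=None)[0]
    X=X[X[:,2]-(X[:,:2]@c[:2]+c[2])>-4]
    print(name,"tilt",c[:2].round(3),cv2.minAreaRect(X[:,:2].astype(np.float32)))
    for r in finder.silhouettes("tile",p)[:1]: print("tile",r["score"],np.nanmedian(P[r["mask"]],0).round())
    return p
E
python3 - <<'E'
from stand import *
p,P,o=shim();print(o);o=ctrl.get_obs();print(o["ee_pos"],o["ft_force"])
stand("side");stand("top")
E
```

```text
[(0.65, 10993, ((625.8489379882812, -2.4626541137695312), (60.01325988769531, 103.15177917480469), 8.328157424926758), np.float64(23.192614561344556))]
[633.5527946  -63.98398605 -21.94263194] [ 0.16466222 -0.34927778 -0.68603047]
side tilt [-0.02   0.017] ((533.3095703125, 115.68006896972656), (178.5946807861328, 161.92843627929688), 7.620943069458008)
tile 0.68 [631. -14.  21.]
top tilt [-0.027  0.015] ((522.5000610351562, 112.8531723022461), (197.21795654296875, 159.6678924560547), 7.945279598236084)
tile 0.56 [550. 109.  51.]
```

{"fn": "servo_tool", "kwargs": {
  "deltas": [
    [[4,0,0],[0,0,0]],
    [[8,0,0],[0,0,0]],
    [[12,0,0],[0,0,0]],
    [[16,0,0],[0,0,0]],
    [[20,0,0],[0,0,0]]
  ]
}}

```text
t: 11.4
ee_pos: [630.9, -45.0, -21.9]
orientation: [2.054, 2.377, -0.0]
ft_force: [-0.1, -3.3, -0.4]
width: 29.5
grasp_force: 1.6
```

{"fn": "servo_tool", "kwargs": {
  "deltas": [
    [[4,0,0],[0,0,0]],
    [[8,0,0],[0,0,0]],
    [[12,0,0],[0,0,0]],
    [[16,0,0],[0,0,0]],
    [[20,0,0],[0,0,0]]
  ]
}}

```text
t: 11.82
ee_pos: [628.0, -25.1, -21.9]
orientation: [2.054, 2.377, -0.0]
ft_force: [0.6, -4.1, -1.6]
width: 29.9
grasp_force: 1.8
```

```bash
python3 - <<'E'
from stand import *
p,P,o=shim();print(o);o=ctrl.get_obs();print(o["ee_pos"],o["ft_force"])
Z=P[(P[...,2]>21)&(P[...,2]<26)&(P[...,1]<40)&(abs(P[...,0]-628)<50)];print(cv2.minAreaRect(Z[:,:2].astype(np.float32)),Z[:,1].min(),Z[:,1].max())
stand("side");cv2.imwrite("pics/w4.png",p["frame"])
E
```

```text
[(0.59, 10916, ((624.3609619140625, 7.882122039794922), (60.147987365722656, 41.66333770751953), 8.298980712890625), np.float64(23.166015279282036))]
[627.81513439 -24.47551544 -21.93315517] [-0.38197405  0.39359082 -1.26074301]
((625.8036499023438, -2.927562713623047), (59.39546203613281, 63.468650817871094), 7.800836563110352) -35.96083868766288 31.831353389008044
side tilt [-0.004 -0.003] ((532.3151245117188, 115.69647979736328), (180.92135620117188, 163.89625549316406), 7.348264694213867)
tile 0.61 [541. 118.  61.]
```

View pics/w4.png

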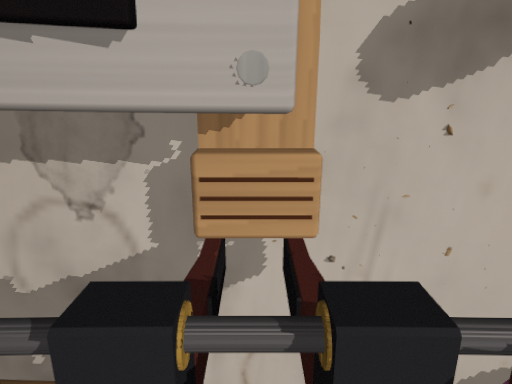

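```bash
python3 - <<'E'
from stand import *
p=get_image("wrist");P=cloud(p)
f=P[60:75,245:261].reshape(-1,3);f=np.nanmedian(f,0);print("bolt",f)
y=np.radians(8.3);h=np.array([624.36,7.88]);u=np.array([-np.sin(y),np.cos(y)]);o=h+49*u
l=np.array([-u[1],u[0]]);d=f[:2]-o;print("origin",o,"foot rel",d@u,d@l)
E
```

```text
bolt [615.24165486  61.17716384  51.96831007]
origin [617.28654615  56.36676366] foot rel 5.055207769391548 1.3290615778184853
```

{"fn": "servo_tool", "kwargs": {
  "deltas": [
    [[2,0,0],[0,0,0]],
    [[4,0,0],[0,0,0]],
    [[5,0,0],[0,0,0]],
    [[5,0,0],[0,0,0]],
    [[5,0,0],[0,0,0]]
  ]
}}

```text
t: 12.53
ee_pos: [627.4, -20.6, -21.9]
orientation: [2.055, 2.376, 0.0]
ft_force: [1.4, -2.0, -1.0]
width: 29.9
grasp_force: 1.2
```

{"fn": "servo_tool", "kwargs": {
  "deltas": [
    [[-10,0,0],[0,0,0]],
    [[-25,0,0],[0,0,0]],
    [[-40,0,0],[0,0,0]],
    [[-40,0,-30],[0,0,0]],
    [[-40,0,-65],[0,0,0]]
  ]
}}

```text
t: 12.95
ee_pos: [630.8, -62.2, 41.0]
orientation: [-2.054, -2.37, 0.005]
ft_force: [0.9, 0.1, -0.3]
width: 30.0
grasp_force: 0.0
```

{"fn": "servo_tool", "kwargs": {
  "deltas": [
    [[0,0,-30],[0,0,0]],
    [[0,0,-60],[0,0,0]],
    [[0,0,-80],[0,0,0]],
    [[0,0,-80],[0,0,0]]
  ],
  "grip": 1
}}

```text
t: 13.28
ee_pos: [636.5, -62.1, 128.3]
orientation: [2.052, 2.37, 0.007]
ft_force: [1.0, -0.6, 1.2]
width: 7.2
grasp_force: 0.0
```

```bash
python3 - <<'E'
from stand import *
p,P,o=shim();print(o);e=ctrl.get_obs();print(e["ee_pos"],e["orientation"])
cv2.imwrite("pics/w5.png",p["frame"])
stand("top");stand("side")
E
```

```text
[(0.88, 3558, ((622.5845947265625, 19.79790496826172), (59.90763473510742, 56.155364990234375), 8.037286758422852), np.float64(23.19467778602106))]
[633.56217475 -61.38404958 123.73123876] [2.05518207e+00 2.37435098e+00 1.52472392e-03]
top tilt [-0.001  0.005] ((530.0208740234375, 114.89146423339844), (179.86448669433594, 159.62586975097656), 7.9900898933410645)
tile 0.58 [540. 111.  60.]
side tilt [ 0.001 -0.002] ((533.1991577148438, 116.30622863769531), (178.72543334960938, 161.65774536132812), 7.6628804206848145)
tile 0.84 [541. 119.  61.]
```

View pics/w5.png

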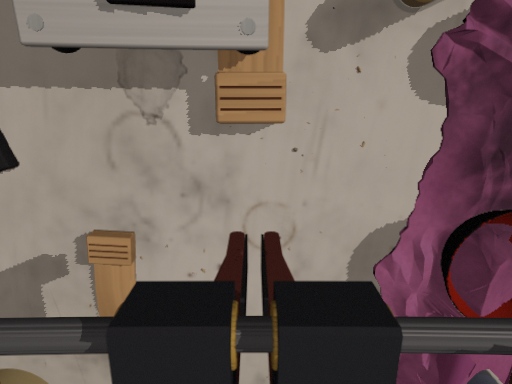

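{"fn": "servo_tool", "kwargs": {
  "deltas": [
    [[26,-15,0],[0,0,0]],
    [[52,-30,0],[0,0,0]],
    [[78,-45,0],[0,0,0]],
    [[104,-60,0],[0,0,0]],
    [[127,-75,0],[0,0,0]]
  ]
}}

```text
t: 14.1
ee_pos: [539.1, 55.8, 122.3]
orientation: [-2.054, -2.376, 0.001]
ft_force: [-0.2, 0.6, -0.0]
width: 0.4
grasp_force: 0.0
```

{"fn": "servo_tool", "kwargs": {
  "deltas": [
    [[26,-15,0],[0,0,0]],
    [[52,-30,0],[0,0,0]],
    [[78,-45,0],[0,0,0]],
    [[104,-60,0],[0,0,0]],
    [[127,-75,0],[0,0,0]]
  ]
}}

```text
t: 14.52
ee_pos: [446.7, 170.7, 122.6]
orientation: [-2.054, -2.376, 0.001]
ft_force: [1.0, -0.7, -0.9]
width: 0.7
grasp_force: 0.0
```

{"fn": "servo_tool", "kwargs": {
  "deltas": [
    [[0,0,20],[0,0,0]],
    [[0,0,40],[0,0,0]],
    [[0,0,60],[0,0,0]],
    [[0,0,70],[0,0,0]],
    [[0,0,70],[0,0,0]]
  ]
}}

```text
t: 14.93
ee_pos: [446.1, 169.0, 50.9]
orientation: [-2.053, -2.375, 0.007]
ft_force: [0.1, -0.4, 0.1]
width: 0.4
grasp_force: 0.0
```

{"fn": "servo_tool", "kwargs": {
  "deltas": [
    [[0,0,0],[0,0,0]],
    [[0,0,0],[0,0,0]],
    [[0,0,0],[0,0,0]]
  ]
}}

```text
t: 15.18
ee_pos: [448.8, 169.7, 54.0]
orientation: [2.054, 2.376, 0.002]
ft_force: [0.4, -0.6, 0.2]
width: 0.1
grasp_force: 0.0
```

```bash
python3 - <<'E'
from stand import *
p=get_image("side");P=cloud(p);e=ctrl.get_obs();c=e["ee_pos"];print(c,e["ft_force"])
m=(abs(P[...,1]-c[1])<25)&(abs(P[...,0]-c[0])<25)&(P[...,2]>58)&(P[...,2]<150)
X=P[m];print(X[np.argsort(X[:,2])[:14]].round(0).tolist())
cv2.imwrite("pics/s5.png",cv2.resize(p["frame"][150:300,160:360],(800,600)))
E
```

```text
[448.81758944 169.69242699  53.98138782] [0.24763079 0.12690445 0.56230222]
[[440.0, 179.0, 90.0], [444.0, 181.0, 90.0], [454.0, 183.0, 91.0], [452.0, 183.0, 91.0], [442.0, 181.0, 91.0], [450.0, 181.0, 92.0], [446.0, 180.0, 92.0], [448.0, 181.0, 92.0], [456.0, 183.0, 93.0], [452.0, 182.0, 93.0], [454.0, 183.0, 93.0], [442.0, 181.0, 94.0], [453.0, 181.0, 94.0], [440.0, 181.0, 94.0]]
```

View pics/s5.png

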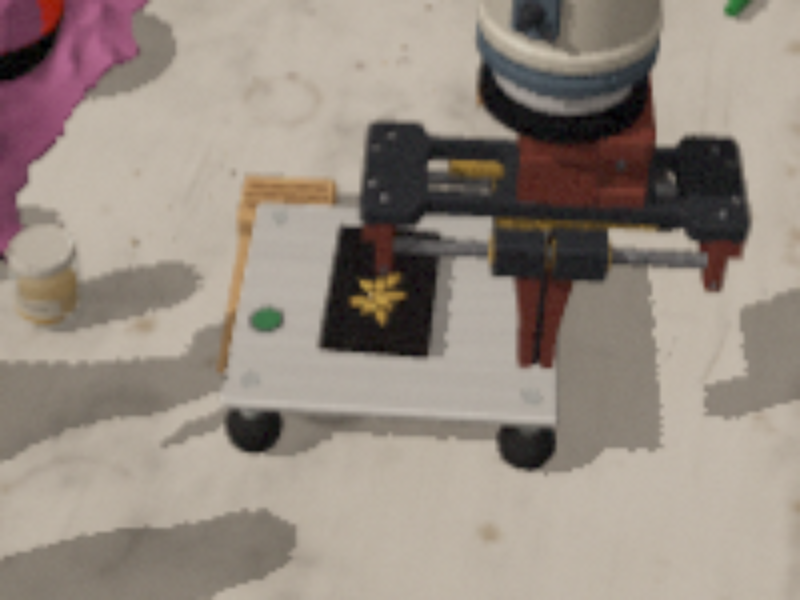

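{"fn": "servo_tool", "kwargs": {
  "deltas": [
    [[0,0,10],[0,0,0]],
    [[0,0,20],[0,0,0]],
    [[0,0,26],[0,0,0]],
    [[0,0,29],[0,0,0]],
    [[0,0,29],[0,0,0]]
  ]
}}

```text
t: 15.65
ee_pos: [447.2, 169.2, 22.9]
orientation: [-2.054, -2.376, 0.003]
ft_force: [-0.9, 1.0, 1.1]
width: 0.4
grasp_force: 0.0
```

{"fn": "servo_tool", "kwargs": {
  "deltas": [
    [[0,0,0.5],[0,0,0]],
    [[0,0,1],[0,0,0]],
    [[0,0,1.5],[0,0,0]],
    [[0,0,2],[0,0,0]]
  ]
}}

```text
t: 15.98
ee_pos: [448.2, 169.6, 22.3]
orientation: [2.055, 2.376, 0.001]
ft_force: [-0.0, -1.3, 0.2]
width: 0.4
grasp_force: 0.0
```

{"fn": "servo_tool", "kwargs": {
  "deltas": [
    [[0,0,0.5],[0,0,0]],
    [[0,0,1],[0,0,0]],
    [[0,0,1],[0,0,0]]
  ]
}}

```text
t: 16.23
ee_pos: [448.0, 169.5, 21.1]
orientation: [2.055, 2.377, 0.0]
ft_force: [0.1, 0.3, -0.0]
width: 0.6
grasp_force: 0.0
```

{"fn": "servo_tool", "kwargs": {
  "deltas": [
    [[0,0,0.5],[0,0,0]],
    [[0,0,1],[0,0,0]],
    [[0,0,1],[0,0,0]]
  ]
}}

```text
t: 16.48
ee_pos: [447.9, 169.5, 20.0]
orientation: [-2.055, -2.376, 0.0]
ft_force: [-0.8, -0.4, -0.8]
width: 0.4
grasp_force: 0.0
```

{"fn": "servo_tool", "kwargs": {
  "deltas": [
    [[0,0,0.5],[0,0,0]],
    [[0,0,1],[0,0,0]],
    [[0,0,1],[0,0,0]]
  ]
}}

```text
t: 16.73
ee_pos: [447.9, 169.5, 19.0]
orientation: [-2.055, -2.377, 0.0]
ft_force: [1.2, -0.3, 0.4]
width: 0.6
grasp_force: 0.0
```

{"fn": "servo_tool", "kwargs": {
  "deltas": [
    [[0,0,0.5],[0,0,0]],
    [[0,0,1],[0,0,0]],
    [[0,0,1],[0,0,0]]
  ]
}}

```text
t: 16.98
ee_pos: [448.0, 169.5, 18.0]
orientation: [-2.055, -2.376, 0.0]
ft_force: [-1.0, -0.6, -1.0]
width: 0.6
grasp_force: 0.0
```

{"fn": "servo_tool", "kwargs": {
  "deltas": [
    [[0,0,0.5],[0,0,0]],
    [[0,0,1],[0,0,0]],
    [[0,0,1],[0,0,0]]
  ]
}}

```text
t: 17.23
ee_pos: [448.0, 169.6, 17.5]
orientation: [-2.055, -2.376, -0.0]
ft_force: [-1.7, 0.0, 6.8]
width: 0.8
grasp_force: 3.6
```

{"fn": "servo_tool", "kwargs": {
  "deltas": [
    [[0,0,0.3],[0,0,0]],
    [[0,0,0.6],[0,0,0]],
    [[0,0,0.6],[0,0,0]],
    [[0,0,0.6],[0,0,0]],
    [[0,0,0.6],[0,0,0]]
  ]
}}

```text
t: 17.65
ee_pos: [448.0, 169.6, 17.3]
orientation: [2.055, 2.376, 0.0]
ft_force: [-3.0, -1.1, 12.5]
width: 0.8
grasp_force: 6.6
```

{"fn": "servo_tool", "kwargs": {
  "deltas": [
    [[0,0,0],[0,0,0]],
    [[0,0,0],[0,0,0]],
    [[0,0,0],[0,0,0]],
    [[0,0,0],[0,0,0]],
    [[0,0,0],[0,0,0]]
  ]
}}

```text
t: 18.07
ee_pos: [448.0, 169.6, 17.3]
orientation: [-2.055, -2.376, -0.0]
ft_force: [-3.2, -0.3, 13.1]
width: 0.5
grasp_force: 6.6
```

```bash
python3 - <<'E'
from stand import *
stand("side");e=ctrl.get_obs();print(e["ee_pos"],e["ft_force"])
E
```

```text
Traceback (most recent call last):
  File "stand.py", line 7, in stand
    a=X[rng.choice(len(X),3,False)];A=np.c_[a[:,:2],np.ones(3)]
        ~~~~~~~~~~^^^^^^^^^^^^^^^^
  File "numpy/random/_generator.pyx", line 864, in numpy.random._generator.Generator.choice
ValueError: a must be a positive integer unless no samples are taken
```

The corner takes 13 N and holds firm. I'll lift off, back away and check.

{"fn": "servo_tool", "kwargs": {
  "deltas": [
    [[0,0,-3],[0,0,0]],
    [[0,0,-15],[0,0,0]],
    [[0,0,-40],[0,0,0]],
    [[0,0,-75],[0,0,0]],
    [[0,0,-110],[0,0,0]]
  ]
}}

```text
t: 18.58
ee_pos: [447.0, 169.2, 127.0]
orientation: [-2.054, -2.375, 0.003]
ft_force: [1.3, 0.3, 0.1]
width: 0.7
grasp_force: 0.0
```

{"fn": "servo_tool", "kwargs": {
  "deltas": [
    [[-26,0,0],[0,0,0]],
    [[-52,0,0],[0,0,0]],
    [[-80,0,0],[0,0,0]],
    [[-110,0,-20],[0,0,0]],
    [[-140,0,-40],[0,0,0]]
  ]
}}

```text
t: 19.0
ee_pos: [467.1, 29.8, 166.2]
orientation: [-2.053, -2.376, 0.003]
ft_force: [1.5, -0.1, 0.9]
width: 0.5
grasp_force: 0.0
```

{"fn": "servo_tool", "kwargs": {
  "deltas": [
    [[-30,0,0],[0,0,0]],
    [[-60,0,0],[0,0,0]],
    [[-90,0,0],[0,0,0]],
    [[-120,0,0],[0,0,0]],
    [[-120,0,0],[0,0,0]]
  ]
}}

```text
t: 19.42
ee_pos: [486.5, -91.7, 166.8]
orientation: [2.057, 2.372, -0.0]
ft_force: [0.4, -0.4, -0.8]
width: 0.4
grasp_force: 0.0
```

```bash
python3 - <<'E'
from stand import *
stand("side");p=stand("top")
_,P,o=shim("top");print(o)
for q in("jar","charcoal"):
    for r in finder.silhouettes(q,p)[:1]: print(q,r["score"],np.nanmedian(cloud(p)[r["mask"]],0).round())
cv2.imwrite("pics/t6.png",cv2.resize(p["frame"][90:300,150:400],(714,600)))
E
```

```text
side tilt [-0.003  0.002] ((532.476318359375, 115.6432113647461), (179.4755096435547, 163.4241485595703), 8.35057258605957)
tile 0.65 [541. 118.  61.]
top tilt [-0.002  0.   ] ((530.19189453125, 114.91658782958984), (179.96295166015625, 159.71498107910156), 7.932136535644531)
tile 0.64 [540. 111.  60.]
[(0.77, 533, ((620.7935791015625, 18.382871627807617), (60.55839920043945, 54.909812927246094), 8.782954216003418), np.float64(23.666033340273316))]
jar 0.6 [736. 117.  53.]
charcoal 0.5 [388. -39.  17.]
```

View pics/t6.png

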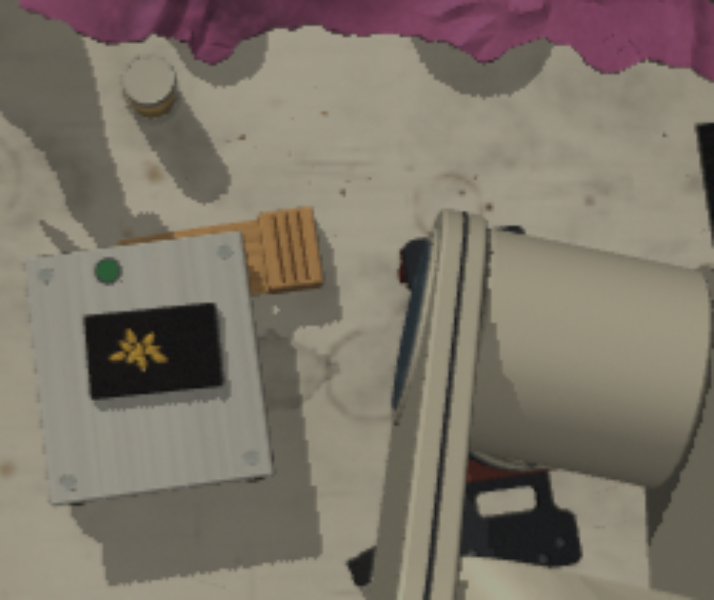

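The stand is level with the shim under its short foot, the tile is still on the plate, and the jar hasn't moved. The arm partly hides the charcoal, and nothing came near it.

```bash
python3 -c "
from workcell import close_job;print(close_job())"
```

```text
the job is handed in; nothing more can be done
None
```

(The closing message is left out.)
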